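# Release a sealed tofu tray from the tray sealer

### The arm

A 6-joint arm with a two-finger parallel gripper is mounted at the origin on the work surface. World frame = base frame: x ahead of the robot, y to its left, z up, the work surface at z = 0. Lengths are in m, angles in rad, forces in N, time in s.
With the tool pointing down it reaches from about 0.4 to 0.925 m from the base axis. Payload 12.5 kg.
Tool frame: the origin (TCP) lies between the finger pads; the fingertips stand 14 mm ahead of it and the grasp point (between the pads) lies 5 mm behind it (ctrl.nose_length is the distance from the TCP to the fingertips, in m); x points along the fingers, y is the direction in which the jaws open and shut, and the axes are right-handed (so a half turn about x gives the same grasp; the last joint's range is limited). The gripper opens to 95 mm and grips with 3 to 60 N. Pads are 20 mm wide; open, the fingers measure 119 mm over their backs; the gripper's body (75 mm by 180 mm) begins 59 mm behind the grasp point.
Start: joints at [1.107, 0.491, 1.559, -0, 1.092, -0.106], TCP at [0.219, 0.585, 0.229] pointing down, gripper open.
Joint ranges: [-3.1, 3.1], [-0.84, 2.19], [0.05, 2.79], [-1.13, 4.28], [0.06, 2.93], [-2.69, 2.69]. Speed limits (rad/s): [2.22, 2.22, 2.79, 3.14, 3.14, 3.14].

### API

Orientations are given as a rotation vector (axis times angle).
In Python, from cell import ctrl gives the robot as it stands.
- The arm moves only by the tool send_rows, never from a script. Its argument "series" is a list of rows, each a list of 3 entries, a list of its own where there are three numbers: the opening, from 0 (shut) to 1 (fully open), then the shift along the world's x, y, z in units of 40 mm (1.0 is 40 mm), then the turn, a rotation vector about the world's x, y, z in units of 5 degrees (1.0 is 5 degrees). A call has 1 to 8 rows; each row shifts and turns the commanded pose from where the row before left it; what a row does not reach is not made up. A row lasts 1/12 s, in which the tool goes at most 41.7 mm and 7.16 degrees, less where a joint would pass 70% of its speed; a pose out of reach is approached as far as the arm can. A call is refused whole if a number of a shift passes 1 or a number of a turn 1, either way. A call with a gripper value outside its range is refused whole. The fingers move at their own pace and stop on an object; "newtons" is the grip in N (left out, the last holds). Time passes only in rows, so rows that do not move let the fingers close. It gives the time, the measured TCP pose, the force and the opening at its end, in the units of the state.
- ctrl.sense(): the state, without advancing time (a new reading comes with each control period).
- ctrl.read_camera(name): name is "scene" or "side" or "wrist"; returns a dict with "pixels" (384x512x3 uint8, blue, green, red), "fx", "fy", "cx", "cy" (pixels), "rvec" (rotation vector, rad) and "tvec" (3), from world to camera coordinates, as OpenCV has them. Camera axes: x right, y down, z forward; pixel columns grow to the right and rows downward; lengths in m; the calibration is good to about 2 mm. The wrist camera is an equidistant fisheye: a pixel r from the principal point sees the ray r / f radians off the axis. A picture is of the moment at which its call begins. There is no depth.
- ctrl.close_job(): hands the job in, once; it reports no verdict.
The state is a dict: "clock": time; "qpos": joint angles; "qvel": joint speeds; "joint_torque": joint torques, N m; "eef_pos": TCP position; "tcp_rot": TCP orientation; "contact_force": force on the tool from outside, world axes, zero at the start; "wrist_torque": the same for the moment, N m; "width": finger opening in m.
Only numpy, scipy, OpenCV 4.12 (cv2) and the standard library are available. Lean on these libraries where they do the work, as an engineer would, in place of code of your own. Each camera call takes 0.05 s, during which the arm holds its last target. There are 200 camera calls.

### The job

The finished tofu tray is sunk in the die of the tray sealer. Slide the yellow safety shutter fully open, press the red release button under it so that the tray pops up, then lift the tray out, keep it upright, and set it down (do not drop it) film side up in the middle of the wooden board. Leave the stack of empty trays alone.

Things in the scene. Friction and masses are not known exactly. Their poses are not given: they have to be found in the camera images.
- sealer: Bench tray sealer: fixed stainless box 180 mm (its x) by 320 mm (its y), flat deck 78 mm above the table. Origin: centre of its underside on the table; axes x, y along its sides, z up; it may stand turned by up to 0.25 rad. Its white heating head is hinged at the +y end (y = +150 mm) and stands swung back, leaning away from the deck, up to 0.26 m above the table. Two guide rails, 4 mm high and 5 mm wide, lie on the deck at x = +/-29 mm beside shutter and button
- die (a point): Centre of the die cavity's mouth, on the deck (78 mm above the table, sealer x = 0, y = +50 mm). The cavity is a straight-walled pocket 67 mm (x) by 103 mm (y); a dark frame is drawn round it, flush with the deck
- shutter_tab (a point): Centre of the black upright tab on the yellow safety shutter: tab 34 mm (sealer x) by 10 mm (sealer y) by 26 mm tall, its centre 36 mm above the deck; pinch it across sealer y from above, or push it. The shutter is a hood 52 by 44 mm whose flat top, from which the tab rises, is 23 mm above the deck; it slides only along sealer y
- shutter (a joint): Shutter slide, m: 0 = shut (straight over the button), 0.060 = fully open; it opens towards the sealer's -y end (away from the die), needs about 2 N and stays where it is left. Starts between 0 and 0.008
- button_top (a point): Centre of the top of the red release button, 26 mm diameter, under the shutter when that is shut (sealer x = 0, y = -65 mm), 16 mm above the deck. Pressed straight down
- button (a joint): Button travel, m: 0 = up, 0.006 = fully down. Spring return, about 5 to 8 N to push fully down; it lets go of the ejector at about 0.004
- ejector (a joint): Sprung floor of the die cavity, m: 0 = latched down, the tray's top then being 1 mm below the deck; when the button is pressed it rises by itself within about 1 s to 0.028 and stays up, so that the tray's rim stands clear of the deck
- tray_center (a point): Centre (half-way up) of the sealed white tofu tray: 64 mm (its x) by 100 mm (its y) by 44 mm tall, about 0.3 kg, film with a green patch on top. The rim, 7 mm thick, takes up the top of the tray and is what the fingers close on (64 mm across x); below it the body is 56 by 92 mm. Axes as the tray's, z up; in the die its axes are the sealer's. After ejection the rim's top is 27 mm above the deck, its middle 23.5 mm
- board_top (a point): Centre of the top of the fixed wooden board, 160 mm (its x) by 180 mm (its y), top 20 mm above the table; axes as the board's
- empties_center (a point): Centre of a loose stack of empty white trays, 70 by 106 mm, 78 mm tall, standing on the table near the board: leave it where it is
There are look-alikes about, which are no part of the job. Of the things shaped like the part that bears board_top, the wooden one is meant.

How it is judged:
By the outcome, as a careful person would: the job done as asked, in the order asked, and still so for the second after the job is handed in, with the robot touching nothing.
It also fails if it takes over 64 s, if anything falls off the work surface, if the arm or the gripper's body presses on something with over 40 N, if the wrist force passes 120 N, or if a joint passes its speed limit or range.

## Working session

There is one attempt and no reset: what is moved stays moved. The work goes in short steps, Python scripts to look and compute and a tool call to move; the robot and the scene stay as the last step left them, time stands still between calls to the robot, and variables do not carry over. Pictures are saved under pics/ and viewed, about 8 in all and at most 12, crops included, and the job is handed in when it is done.

Besides the shell and the picture viewer there is one more tool, called by a JSON object that holds its "fn" and its "kwargs". send_rows: Moves the arm, as the interface text tells. Its arguments: {"type":"object","properties":{"series":{"type":"array"},"newtons":{"type":"number"}},"required":["series"]}

```bash
ls && mkdir -p pics
python3 - <<'E'
from cell import ctrl
import cv2,numpy as np
s=ctrl.sense();print({k:np.round(v,3).tolist() for k,v in s.items()},ctrl.nose_length)
for n in("scene","side"):
    c=ctrl.read_camera(n);cv2.imwrite(f"pics/{n}0.png",c["pixels"]);print(n,c["fx"],c["cx"],c["cy"],c["rvec"],c["tvec"])
E
```

```text
pics
{'clock': 0.0, 'qpos': [1.107, 0.492, 1.559, -0.0, 1.092, -0.106], 'qvel': [-0.0, -0.002, -0.001, -0.0, -0.001, -0.0], 'joint_torque': [0.002, -61.264, -25.819, 0.069, 0.048, -0.0], 'eef_pos': [0.219, 0.585, 0.228], 'tcp_rot': [0.28, 1.553, -0.282], 'contact_force': [-0.258, -0.082, -0.259], 'wrist_torque': [-0.008, -0.018, 0.004], 'width': 0.095} 0.014
scene 440.0085850903088 258.4947899872035 192.86584836126823 [ 1.77748498  2.09325648 -0.54793814] [ 0.10326779 -0.30801692  1.46710915]
side 371.67447463199045 254.04082678658102 199.1104300819114 [ 2.03751912 -0.60478124  0.3587198 ] [-0.36992256  0.14773785  0.77983955]
```

View pics/scene0.png

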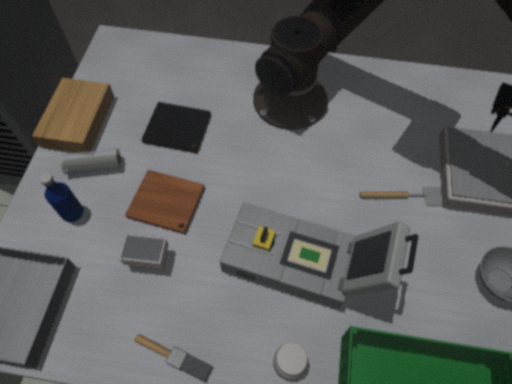

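View pics/side0.png

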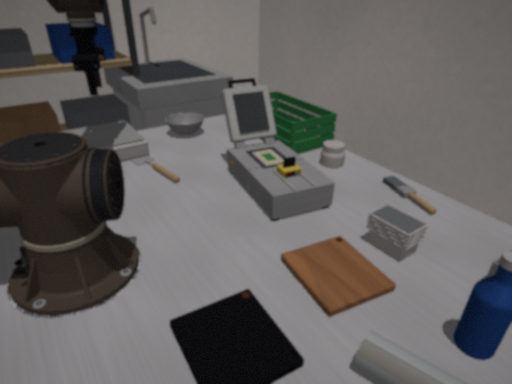

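The scene view shows the sealer around (300,255) with its yellow shutter at (264,237), the green patch at (310,255) and the head to the +y end. The brown board is at (166,200), the empties at (145,250), and there is a black look-alike at (177,126). The side view agrees: shutter (289,168), board (337,272).

```bash
cat > h.py <<'E'
import cv2,numpy as np
from cell import ctrl
def ray(c,uv):
    R=cv2.Rodrigues(np.array(c["rvec"]))[0];o=-R.T@np.array(c["tvec"])
    d=np.c_[(np.atleast_2d(uv)-[c["cx"],c["cy"]])/[c["fx"],c["fy"]],np.ones(len(np.atleast_2d(uv)))]
    return o,d@R
def plane(c,uv,z):
    o,d=ray(c,uv);return o+d*((z-o[2])/d[:,2])[:,None]
def proj(c,P):
    K=np.array([[c["fx"],0,c["cx"]],[0,c["fy"],c["cy"]],[0,0,1.]])
    return cv2.projectPoints(np.array(P,float).reshape(-1,1,3),np.array(c["rvec"]),np.array(c["tvec"]),K,None)[0][:,0]
def blob(c,lo,hi,box=None):
    h=cv2.cvtColor(c["pixels"],cv2.COLOR_BGR2HSV);m=cv2.inRange(h,lo,hi)
    if box:
        k=np.zeros_like(m);x0,y0,x1,y1=box;k[y0:y1,x0:x1]=255;m&=k
    cs=cv2.findContours(m,cv2.RETR_EXTERNAL,cv2.CHAIN_APPROX_NONE)[0]
    return max(cs,key=cv2.contourArea)
def rect(c,cnt,z):
    p=plane(c,cnt[:,0].astype(float),z)[:,:2]
    (x,y),(w,h),a=cv2.minAreaRect((p*1000).astype(np.float32));return np.round([x,y,w,h,a],1)
E
cat > m.py <<'E'
from h import *
B={"scene":dict(board=(115,160,215,240),die=(275,225,345,285),yel=(245,220,285,255)),"side":dict(board=(270,225,400,325),die=(240,140,295,175),yel=(265,150,310,180))}
for n in B:
    c=ctrl.read_camera(n);b=B[n]
    print(n,"board",rect(c,blob(c,(3,90,40),(18,255,255),b["board"]),.02))
    print("green",rect(c,blob(c,(45,70,30),(85,255,255),b["die"]),.077))
    h=cv2.cvtColor(c["pixels"],cv2.COLOR_BGR2HSV)
    print("frame",rect(c,blob(c,(0,0,0),(180,255,75),b["die"]),.078))
    y=blob(c,(20,110,60),(35,255,255),b["yel"]);print("yel",rect(c,y,.101),cv2.boundingRect(y))
    k=blob(c,(0,0,0),(180,255,45),b["yel"]);print("tab",rect(c,k,.114),cv2.boundingRect(k))
    x0,y0=(220,190) if n=="scene" else (215,70)
    cv2.imwrite(f"pics/{n}z.png",cv2.resize(c["pixels"][y0:y0+130,x0:x0+200],None,fx=4,fy=4,interpolation=cv2.INTER_CUBIC))
E
python3 m.py
```

```text
scene board [ 445.5 -301.7  177.9  159.3   82.7]
green [567.2 116.6  49.1  29.8  81.5]
frame [567.6 117.1 129.2  93.6  80.4]
yel [551.1  -3.1  44.8  54.9  82.3] (253, 227, 22, 23)
tab [548.2  -3.1   5.6  31.   82. ] (262, 229, 4, 12)
side board [ 435.6 -310.   183.6  163.    82.4]
green [681.3 162.2  74.9  42.6  58.1]
frame [615.1  93.8 133.9  46.4  69. ]
yel [539.1 -14.6  67.   63.2  80.6] (277, 164, 24, 13)
tab [551.   -2.5  46.9  26.3  51.3] (284, 158, 11, 8)
```

View pics/scenez.png

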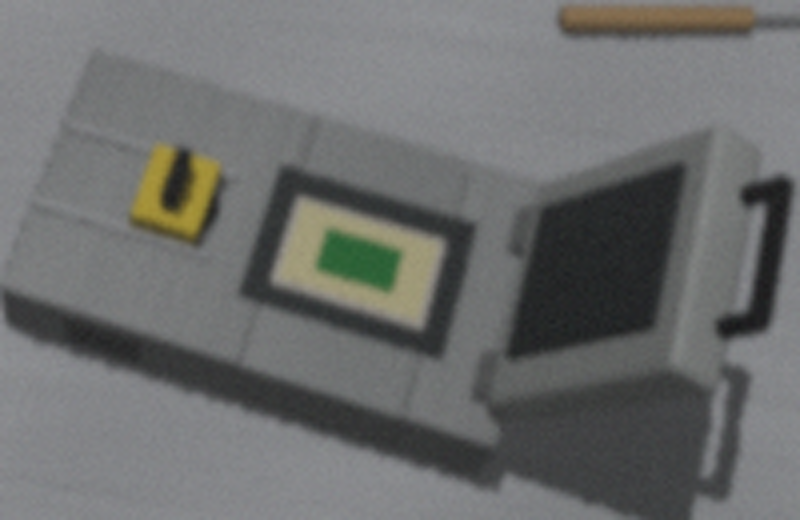

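Run:
```python
from h import *
s=ctrl.sense();R=cv2.Rodrigues(np.array(s["tcp_rot"]))[0];print(np.round(R,3));y=R[:,1]
print("tool y heading deg",np.degrees(np.arctan2(y[1],y[0])),s["eef_pos"])
# two-view triangulation of board centre/corners and green
from scipy.optimize import least_squares
cs={n:ctrl.read_camera(n) for n in("scene","side")}
B={"scene":((115,160,215,240),(275,225,345,285)),"side":((270,225,400,325),(240,140,295,175))}
def X(uvs):
    f=lambda P:np.concatenate([(proj(cs[n],P)-uvs[n]).ravel() for n in cs]);r=least_squares(f,[.5,0,.05]);return r.x.round(4),r.fun.round(1)
def corners(cnt):
    m=cv2.approxPolyDP(cv2.convexHull(cnt),.05*cv2.arcLength(cnt,True),True)[:,0];return m
g={};
for n in cs:
    k=blob(cs[n],(45,70,30),(85,255,255),B[n][1]);m=cv2.moments(k);g[n]=np.array([m["m10"]/m["m00"],m["m01"]/m["m00"]])
    print(n,"green",g[n]);print(corners(blob(cs[n],(3,90,40),(18,255,255),B[n][0])).tolist())
print(X(g))
```

```text
[[-0.     0.35   0.937]
 [-0.001  0.937 -0.35 ]
 [-1.    -0.001 -0.   ]]
tool y heading deg 69.49718483772544 [0.21881355 0.58530708 0.22829444]
scene green [309.256621   254.59634703]
[[148, 171], [202, 185], [183, 232], [127, 216]]
side green [289.60215054 143.13978495]
[[340, 237], [394, 285], [329, 315], [282, 255]]
(array([0.6029, 0.1009, 0.1292]), array([-5.7,  4.6, -8.2, -3.3]))
```

{"fn": "send_rows", "kwargs": {"series": [[1, [0, 0, 0.9], [0, 0, 0]], [1, [0, 0, 0.9], [0, 0, 0]], [1, [0.49, -0.86, 0], [0, 0, 0.4]], [1, [0.49, -0.86, 0], [0, 0, 0.4]], [1, [0.49, -0.86, 0], [0, 0, 0.4]], [1, [0.49, -0.86, 0], [0, 0, 0.4]], [1, [0.49, -0.86, 0], [0, 0, 0.4]], [1, [0.49, -0.86, 0], [0, 0, 0.5]]]}}

```text
clock: 0.97
eef_pos: [0.3369, 0.3773, 0.3008]
tcp_rot: [0.108, 1.568, -0.108]
contact_force: [0.6, 0.8, -0.3]
width: 0.095
```

{"fn": "send_rows", "kwargs": {"series": [[1, [0.49, -0.86, 0], [0, 0, 0]], [1, [0.49, -0.86, 0], [0, 0, 0]], [1, [0.49, -0.86, 0], [0, 0, 0]], [1, [0.49, -0.86, 0], [0, 0, 0]], [1, [0.49, -0.86, 0], [0, 0, 0]], [1, [0.49, -0.86, 0], [0, 0, 0]], [1, [0.49, -0.86, 0], [0, 0, 0]], [1, [0.49, -0.86, 0], [0, 0, 0]]]}}

```text
clock: 1.63
eef_pos: [0.4938, 0.1019, 0.3009]
tcp_rot: [0.11, 1.568, -0.11]
contact_force: [1.3, 0.8, -0.1]
width: 0.0954
```

{"fn": "send_rows", "kwargs": {"series": [[1, [0.47, -0.87, 0], [0, 0, 0]], [1, [0.47, -0.87, 0], [0, 0, 0]], [1, [0.47, -0.87, -0.1], [0, 0, 0]], [1, [0, 0, -0.9], [0, 0, 0]], [1, [0, 0, -0.9], [0, 0, 0]], [1, [0, 0, 0], [0, 0, 0]]]}}

```text
clock: 2.13
eef_pos: [0.5474, -0.0011, 0.2192]
tcp_rot: [0.111, 1.577, -0.11]
contact_force: [-0.1, 0.5, 0.3]
width: 0.095
```

```bash
cat >> h.py <<'E'
def wray(c,uv):
    R=cv2.Rodrigues(np.array(c["rvec"]))[0];o=-R.T@np.array(c["tvec"])
    n=(np.atleast_2d(uv).astype(float)-[c["cx"],c["cy"]])/[c["fx"],c["fy"]];t=np.linalg.norm(n,axis=1,keepdims=True)
    return o,np.c_[n/np.maximum(t,1e-9)*np.sin(t),np.cos(t)]@R
def wplane(c,uv,z):
    o,d=wray(c,uv);return o+d*((z-o[2])/d[:,2])[:,None]
E
cat > w.py <<'E'
import sys
from h import *
c=ctrl.read_camera("wrist");cv2.imwrite(sys.argv[1],c["pixels"]);np.save("w.npy",c,allow_pickle=True)
print(ctrl.sense()["eef_pos"],c["fx"],c["cx"],c["cy"],ctrl.sense()["qpos"])
def r(k,z):
    p=wplane(c,k[:,0],z)[:,:2];(x,y),(w,h),a=cv2.minAreaRect((p*1000).astype(np.float32));return np.round([x,y,w,h,a],1)
for nm,lo,hi,z in (("yel",(20,110,60),(35,255,255),.101),("green",(45,70,30),(85,255,255),float(sys.argv[2]) if len(sys.argv)>2 else .077),("red",(0,150,60),(4,255,255),.094),("board",(5,90,40),(18,255,255),.02)):
    try:k=blob(c,lo,hi);print(nm,r(k,z),cv2.boundingRect(k))
    except Exception as e:print(nm,"none")
E
python3 w.py pics/w1.png
```

```text
[ 0.54846993 -0.00068968  0.22252377] 297.3186396354542 259.26964567498015 192.47644955123894 [-1.21754546e-01  3.91310603e-01  1.75160622e+00  1.34498829e-04
  1.00459933e+00 -1.55242268e+00]
yel [548.2  -3.5  43.5  53.6  80.6] (234, 166, 46, 55)
green [570.3 117.3  50.1  29.1  81.3] (347, 179, 44, 27)
red none
board [ 443.6 -299.4  183.4  156.3   82.6] (5, 76, 93, 115)
```

View pics/w1.png

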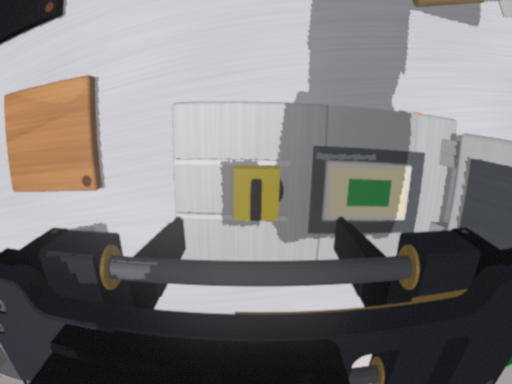

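Wrist view: shutter yellow at (256,193), tab (255,200) between the fingers, tray film at (365,192). Positions agree with the scene camera to 3 mm. Descending to pinch the tab.

{"fn": "send_rows", "kwargs": {"newtons": 12, "series": [[1, [0.03, -0.05, -0.9], [0, 0, 0]], [1, [0, 0, -0.9], [0, 0, 0]], [1, [0, 0, -0.7], [0, 0, 0]], [0.6, [0, 0, 0], [0, 0, 0]], [0, [0, 0, 0], [0, 0, 0]], [0, [0, 0, 0], [0, 0, 0]], [0, [0, 0, 0], [0, 0, 0]], [0, [0, 0, 0], [0, 0, 0]]]}}

```text
clock: 2.85
eef_pos: [0.5517, -0.0025, 0.1267]
tcp_rot: [0.109, 1.565, -0.11]
contact_force: [-0.3, -0.2, -0.5]
width: 0.0668
```

{"fn": "send_rows", "kwargs": {"series": [[0, [0, 0, 0], [0, 0, 0]], [0, [0, 0, 0], [0, 0, 0]], [0, [0, 0, 0], [0, 0, 0]], [0, [0, 0, 0], [0, 0, 0]]]}}

```text
clock: 3.18
eef_pos: [0.5509, -0.0026, 0.1249]
tcp_rot: [0.11, 1.568, -0.11]
contact_force: [-0.3, -0.0, -0.3]
width: 0.0406
```

{"fn": "send_rows", "kwargs": {"series": [[0, [0, 0, -0.13], [0, 0, 0]], [0, [0, 0, 0], [0, 0, 0]], [0, [0, 0, 0], [0, 0, 0]], [0, [0, 0, 0], [0, 0, 0]], [0, [0, 0, 0], [0, 0, 0]], [0, [0, 0, 0], [0, 0, 0]]]}}

```text
clock: 3.68
eef_pos: [0.5508, -0.0026, 0.1193]
tcp_rot: [0.11, 1.568, -0.11]
contact_force: [0.9, -1.3, -2.7]
width: 0.0103
```

{"fn": "send_rows", "kwargs": {"series": [[0, [-0.03, -0.22, 0], [0, 0, 0]], [0, [-0.03, -0.22, 0], [0, 0, 0]], [0, [-0.03, -0.22, 0], [0, 0, 0]], [0, [-0.04, -0.22, 0], [0, 0, 0]], [0, [-0.03, -0.22, 0], [0, 0, 0]], [0, [-0.03, -0.22, 0], [0, 0, 0]], [0, [0, 0, 0], [0, 0, 0]], [0, [0, 0, 0], [0, 0, 0]]]}}

```text
clock: 4.35
eef_pos: [0.5421, -0.0566, 0.1192]
tcp_rot: [0.11, 1.57, -0.111]
contact_force: [-5.4, -0.3, -1.0]
width: 0.0102
```

{"fn": "send_rows", "kwargs": {"series": [[0, [-0.01, -0.06, 0], [0, 0, 0]], [0, [-0.01, -0.06, 0], [0, 0, 0]], [0, [0, 0, 0], [0, 0, 0]], [0, [0, 0, 0], [0, 0, 0]]]}}

```text
clock: 4.68
eef_pos: [0.5418, -0.0584, 0.1193]
tcp_rot: [0.114, 1.569, -0.108]
contact_force: [-0.6, 24.5, -0.2]
width: 0.0112
```

The stop was felt (24 N). I'm releasing, rising and closing the fingers over the button.

{"fn": "send_rows", "kwargs": {"series": [[0.4, [0, 0.04, 0], [0, 0, 0]], [0.4, [0, 0, 0], [0, 0, 0]], [0.4, [0, 0, 0], [0, 0, 0]], [0.4, [0, 0, 0.6], [0, 0, 0]], [0.4, [0, 0, 0.8], [0, 0, 0]], [0.4, [0.12, 0.7, 0.2], [0, 0, 0]], [0, [0.12, 0.75, 0], [0, 0, 0]], [0, [0, 0, 0], [0, 0, 0]]]}}

```text
clock: 5.35
eef_pos: [0.5531, 0.0018, 0.1847]
tcp_rot: [0.109, 1.565, -0.108]
contact_force: [-0.6, -0.0, -1.1]
width: 0.0294
```

```bash
python3 w.py pics/w2.png
```

```text
[5.52613329e-01 4.11730316e-04 1.84137413e-01] 297.3186396354542 259.26964567498015 192.47644955123894 [-1.18739757e-01  4.39404475e-01  1.79043486e+00 -1.37946108e-04
  9.09762711e-01 -1.55192057e+00]
yel [540.  -55.7  45.6  53.2  81.3] (165, 165, 53, 61)
green [570.9 117.4  50.3  30.1  80.7] (354, 180, 49, 31)
red [554.6   3.7  15.6  22.5  13.3] (247, 189, 26, 20)
board [ 443.7 -293.5  175.5  156.3   81.8] (0, 68, 84, 123)
```

View pics/w2.png

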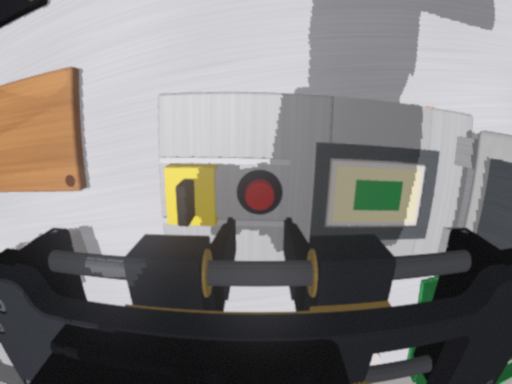

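Button red at (260,192), fully clear of the shutter (shutter 60.6 mm from the button centre, so fully open). Pressing now.

{"fn": "send_rows", "kwargs": {"series": [[0, [0, 0.08, -0.5], [0, 0, 0]], [0, [0, 0, -0.6], [0, 0, 0]], [0, [0, 0, -0.6], [0, 0, 0]], [0, [0, 0, 0], [0, 0, 0]], [0, [0, 0, 0], [0, 0, 0]]]}}

```text
clock: 5.82
eef_pos: [0.5518, 0.0017, 0.115]
tcp_rot: [0.11, 1.57, -0.11]
contact_force: [0.1, 0.5, 0.2]
width: 0.0004
```

{"fn": "send_rows", "kwargs": {"series": [[0, [0, 0, -0.1], [0, 0, 0]], [0, [0, 0, -0.1], [0, 0, 0]], [0, [0, 0, -0.08], [0, 0, 0]], [0, [0, 0, 0], [0, 0, 0]], [0, [0, 0, 0], [0, 0, 0]]]}}

```text
clock: 6.23
eef_pos: [0.5528, 0.0022, 0.1054]
tcp_rot: [0.109, 1.565, -0.11]
contact_force: [-0.3, -1.9, 4.4]
width: 0.0007
```

{"fn": "send_rows", "kwargs": {"series": [[0, [0, 0, -0.06], [0, 0, 0]], [0, [0, 0, -0.06], [0, 0, 0]], [0, [0, 0, 0], [0, 0, 0]], [0, [0, 0, 0], [0, 0, 0]]]}}

```text
clock: 6.57
eef_pos: [0.5529, 0.0022, 0.1021]
tcp_rot: [0.109, 1.564, -0.11]
contact_force: [-4.9, -1.0, 21.9]
width: 0.0005
```

{"fn": "send_rows", "kwargs": {"series": [[0, [0, 0, 0.4], [0, 0, 0]], [0, [0, 0, 0.9], [0, 0, 0]], [1, [0, 0, 0.9], [0, 0, -1]], [1, [0, 0, 0.8], [0, 0, -1]], [1, [0, 0, 0], [0, 0, -1]], [1, [0, 0, 0], [0, 0, -1]], [1, [0, 0, 0], [0, 0, -1]], [1, [0, 0, 0], [0, 0, -1]]]}}

```text
clock: 7.23
eef_pos: [0.5521, 0.0025, 0.2204]
tcp_rot: [0.523, 1.505, -0.522]
contact_force: [1.1, 0.6, -0.4]
width: 0.0348
```

{"fn": "send_rows", "kwargs": {"series": [[1, [0, 0, 0], [0, 0, -1]], [1, [0, 0, 0], [0, 0, -1]], [1, [0, 0, 0], [0, 0, -1]], [1, [0, 0, 0], [0, 0, -1]], [1, [0, 0, 0], [0, 0, -1]], [1, [0, 0, 0], [0, 0, -1]], [1, [0, 0, 0], [0, 0, -1]], [1, [0, 0, 0], [0, 0, -1]]]}}

```text
clock: 7.9
eef_pos: [0.5522, 0.0026, 0.2202]
tcp_rot: [1.057, 1.298, -1.056]
contact_force: [0.1, 0.6, -0.8]
width: 0.0886
```

{"fn": "send_rows", "kwargs": {"series": [[1, [0, 0, 0], [0, 0, -1]], [1, [0, 0, 0], [0, 0, -1]], [1, [0.1, 0.7, 0], [0, 0, -1]], [1, [0.1, 0.7, 0], [0, 0, -1]], [1, [0.1, 0.7, 0], [0, 0, 0]], [1, [0.1, 0.75, 0], [0, 0, 0]], [1, [0, 0, 0], [0, 0, 0]], [1, [0, 0, 0], [0, 0, 0]]]}}

```text
clock: 8.57
eef_pos: [0.568, 0.1178, 0.2199]
tcp_rot: [1.31, 1.14, -1.309]
contact_force: [0.5, 0.1, 0.0]
width: 0.0951
```

```bash
python3 w.py pics/w3.png .105
python3 - <<'E'
from h import *
s=ctrl.sense();y=cv2.Rodrigues(np.array(s["tcp_rot"]))[0][:,1];print("heading",np.degrees(np.arctan2(y[1],y[0])))
c=ctrl.read_camera("scene");print(rect(c,blob(c,(45,70,30),(85,255,255),(275,225,345,285)),.105))
E
```

```text
[0.56797839 0.11681385 0.21982224] 297.3186396354542 259.26964567498015 192.47644955123894 [ 8.90610617e-02  4.35697376e-01  1.68333818e+00 -3.04709797e-04
  1.02193565e+00  2.27567868e-01]
yel [729.5   2.5  27.5  64.1   4.1] (399, 245, 21, 44)
green [806.1 256.1 228.5  99.4   7.7] (374, 0, 138, 80)
red [ 5.498e+02 -4.000e-01  1.400e+01  2.370e+01  8.210e+01] (247, 287, 22, 11)
board [322.9 322.5  15.7 116.8   8.6] (53, 24, 23, 73)
heading -7.92674947707127
[576.1 115.6  49.2  11.8  79.5]
```

View pics/w3.png

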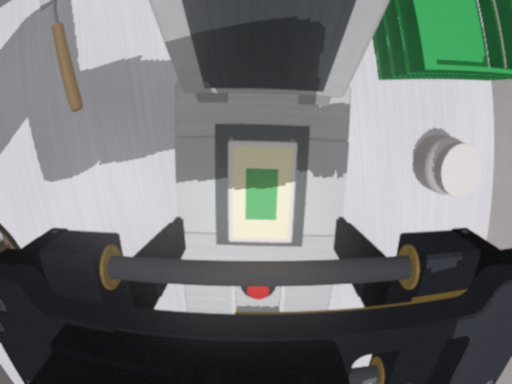

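The wrist view has the tray's green patch at (262,194), centred between the jaws. It remains to check its height from the patch's size (49.7×29.7 mm when sunk).

Run:
```python
from h import *
c=ctrl.read_camera("wrist")
k=blob(c,(45,70,30),(85,255,255),(235,155,290,230))
for z in(.077,.105):
    p=wplane(c,k[:,0],z)[:,:2];print(z,cv2.minAreaRect((p*1000).astype(np.float32)))
g=cv2.cvtColor(c["pixels"],cv2.COLOR_BGR2HSV);k=blob(c,(15,20,110),(40,140,255),(220,125,305,250))
p=wplane(c,k[:,0],.105)[:,:2];print("film",cv2.minAreaRect((p*1000).astype(np.float32)))
```

```text
0.077 ((568.4718017578125, 108.79788970947266), (53.95194625854492, 32.0129280090332), 79.81865692138672)
0.105 ((569.3626708984375, 116.25701904296875), (48.921993255615234, 29.028335571289062), 79.81874084472656)
film ((569.7980346679688, 115.9769058227539), (91.51449584960938, 55.315765380859375), 80.93154907226562)
```

Ejected (patch size fits z≈0.105). Centre (569.5,116.2), y axis 81°. Descending to the rim.

{"fn": "send_rows", "kwargs": {"newtons": 25, "series": [[1, [0.04, -0.01, -0.8], [0, 0, -0.2]], [1, [0, 0, -0.9], [0, 0, 0]], [1, [0, 0, -0.8], [0, 0, 0]], [1, [0, 0, -0.4], [0, 0, 0]], [1, [0, 0, -0.15], [0, 0, 0]], [1, [0, 0, 0], [0, 0, 0]], [1, [0, 0, 0], [0, 0, 0]]]}}

```text
clock: 9.3
eef_pos: [0.5702, 0.1157, 0.0983]
tcp_rot: [1.325, 1.13, -1.324]
contact_force: [0.2, 0.5, -0.1]
width: 0.0951
```

{"fn": "send_rows", "kwargs": {"series": [[0.7, [0, 0, -0.03], [0, 0, 0]], [0.5, [0, 0, 0], [0, 0, 0]], [0.5, [0, 0, 0], [0, 0, 0]], [0.5, [0, 0, 0], [0, 0, 0]], [0.5, [0, 0, 0], [0, 0, 0]], [0.5, [0, 0, 0], [0, 0, 0]], [0.5, [0, 0, 0], [0, 0, 0]], [0.5, [0, 0, 0], [0, 0, 0]]]}}

```text
clock: 9.97
eef_pos: [0.5697, 0.1163, 0.0966]
tcp_rot: [1.324, 1.131, -1.324]
contact_force: [-1.9, 0.8, 4.2]
width: 0.0637
```

{"fn": "send_rows", "kwargs": {"series": [[0.3, [0, 0, 0], [0, 0, 0]], [0.3, [0, 0, 0], [0, 0, 0]], [0.3, [0, 0, 0.1], [0, 0, 0]], [0.3, [0, 0, 0.2], [0, 0, 0]], [0.3, [0, 0, 0.3], [0, 0, 0]], [0.3, [0, 0, 0.3], [0, 0, 0]], [0.3, [0, 0, 0.3], [0, 0, 0]], [0.3, [0, 0, 0], [0, 0, 0]]]}}

```text
clock: 10.63
eef_pos: [0.5704, 0.1163, 0.1464]
tcp_rot: [1.326, 1.129, -1.321]
contact_force: [1.0, 0.6, -2.9]
width: 0.0635
```

{"fn": "send_rows", "kwargs": {"series": [[0.3, [0, 0, 0.5], [0, 0, 0]], [0.3, [0, 0, 0.7], [0, 0, 0]], [0.3, [0, 0, 0.6], [0, 0, 0]], [0.3, [-0.05, -0.2, 0.2], [0, 0, 0]], [0.3, [-0.12, -0.4, 0], [0, 0, 0.1]], [0.3, [-0.18, -0.6, 0], [0, 0, 0.1]], [0.3, [-0.2, -0.7, 0], [0, 0, 0.1]], [0.3, [-0.2, -0.7, 0], [0, 0, 0]]]}}

```text
clock: 11.3
eef_pos: [0.5385, 0.011, 0.223]
tcp_rot: [1.303, 1.146, -1.305]
contact_force: [0.3, -0.3, -3.7]
width: 0.0633
```

{"fn": "send_rows", "kwargs": {"series": [[0.3, [-0.2, -0.7, 0], [0, 0, 0]], [0.3, [-0.2, -0.7, 0], [0, 0, 0]], [0.3, [-0.2, -0.7, 0], [0, 0, 0]], [0.3, [-0.2, -0.7, 0], [0, 0, 0]], [0.3, [-0.2, -0.7, 0], [0, 0, 0]], [0.3, [-0.2, -0.7, 0], [0, 0, 0]], [0.3, [-0.2, -0.7, 0], [0, 0, 0]], [0.3, [-0.2, -0.7, 0], [0, 0, 0]]]}}

```text
clock: 11.97
eef_pos: [0.4743, -0.2132, 0.2231]
tcp_rot: [1.305, 1.146, -1.306]
contact_force: [0.9, 0.1, -3.2]
width: 0.0637
```

{"fn": "send_rows", "kwargs": {"series": [[0.3, [-0.2, -0.7, 0], [0, 0, 0]], [0.3, [-0.2, -0.6, 0], [0, 0, 0]], [0.3, [-0.15, -0.4, 0], [0, 0, 0]], [0.3, [-0.1, -0.3, 0], [0, 0, 0]], [0.3, [0, 0, 0], [0, 0, 0]], [0.3, [0, 0, 0], [0, 0, 0]], [0.3, [0, 0, 0], [0, 0, 0]]]}}

```text
clock: 12.55
eef_pos: [0.4496, -0.2911, 0.2238]
tcp_rot: [1.305, 1.145, -1.305]
contact_force: [0.1, 0.5, -3.0]
width: 0.0639
```

```bash
python3 w.py pics/w4.png .19
python3 - <<'E'
from h import *
s=ctrl.sense();y=cv2.Rodrigues(np.array(s["tcp_rot"]))[0][:,1];print("heading",np.degrees(np.arctan2(y[1],y[0])),s["qpos"],s["width"])
E
```

```text
[ 0.44977562 -0.2908873   0.22399063] 297.3186396354542 259.26964567498015 192.47644955123894 [-6.97523036e-01  3.69806295e-01  1.78313081e+00  2.50934787e-04
  9.89156092e-01 -5.67502867e-01]
yel [ 601.3 -456.2    9.6  126.1   82.3] (350, 295, 88, 15)
green [ 448.3 -300.3   39.1   38.7   82.5] (232, 209, 56, 52)
red none
board [ 445.6 -285.   138.2  156.4   82.8] (192, 114, 128, 109)
heading -7.4575049023767255 [-6.97523036e-01  3.69806295e-01  1.78313081e+00  2.50934787e-04
  9.89156092e-01 -5.67502867e-01] 0.06360712558412078
```

View pics/w4.png

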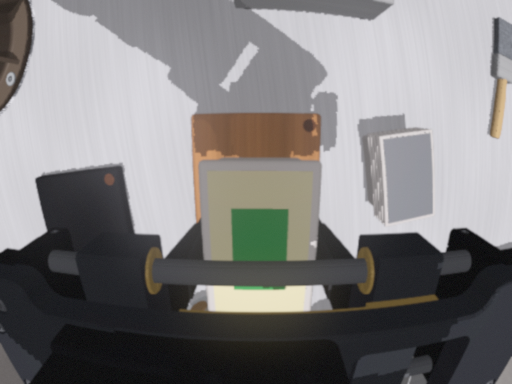

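Wrist view: the tray is held upright (film centred at (261,236)) over the wooden board, whose far edge is at row 114. The stack is at (405,175), clear to the side. Board centre from both views is about (444.5,-302.5).

{"fn": "send_rows", "kwargs": {"series": [[0.3, [-0.06, -0.14, -0.4], [0, 0, 0]], [0.3, [-0.07, -0.15, -0.7], [0, 0, 0]], [0.3, [0, 0, -0.8], [0, 0, 0]], [0.3, [0, 0, -0.8], [0, 0, 0]], [0.3, [0, 0, -0.7], [0, 0, 0]], [0.3, [0, 0, -0.4], [0, 0, 0]], [0.3, [0, 0, -0.2], [0, 0, 0]], [0.3, [0, 0, 0], [0, 0, 0]]]}}

```text
clock: 13.27
eef_pos: [0.4444, -0.3024, 0.0629]
tcp_rot: [1.305, 1.148, -1.305]
contact_force: [-0.3, 0.4, -2.6]
width: 0.0636
```

{"fn": "send_rows", "kwargs": {"series": [[0.3, [0, 0, -0.04], [0, 0, 0]], [0.3, [0, 0, -0.04], [0, 0, 0]], [0.3, [0, 0, 0], [0, 0, 0]], [0.3, [0, 0, 0], [0, 0, 0]], [0.3, [0, 0, 0], [0, 0, 0]]]}}

```text
clock: 13.68
eef_pos: [0.4447, -0.3035, 0.0618]
tcp_rot: [1.305, 1.143, -1.305]
contact_force: [-0.7, -0.3, -2.6]
width: 0.0635
```

{"fn": "send_rows", "kwargs": {"series": [[0.3, [0, 0, -0.04], [0, 0, 0]], [0.3, [0, 0, -0.04], [0, 0, 0]], [0.3, [0, 0, -0.03], [0, 0, 0]], [0.3, [0, 0, 0], [0, 0, 0]], [0.3, [0, 0, 0], [0, 0, 0]]]}}

```text
clock: 14.1
eef_pos: [0.4444, -0.3033, 0.0565]
tcp_rot: [1.305, 1.145, -1.305]
contact_force: [0.3, 0.4, -2.6]
width: 0.0638
```

{"fn": "send_rows", "kwargs": {"series": [[0.3, [0, 0, -0.02], [0, 0, 0]], [0.3, [0, 0, 0], [0, 0, 0]], [0.3, [0, 0, 0], [0, 0, 0]]]}}

```text
clock: 14.35
eef_pos: [0.4445, -0.3033, 0.0558]
tcp_rot: [1.305, 1.144, -1.305]
contact_force: [0.2, 0.0, -3.4]
width: 0.0638
```

{"fn": "send_rows", "kwargs": {"series": [[0.3, [0, 0, -0.03], [0, 0, 0]], [0.3, [0, 0, 0], [0, 0, 0]], [0.3, [0, 0, 0], [0, 0, 0]]]}}

```text
clock: 14.6
eef_pos: [0.4445, -0.3034, 0.0556]
tcp_rot: [1.305, 1.144, -1.305]
contact_force: [-3.0, 2.2, 9.9]
width: 0.0637
```

Contact at the expected height. Opening and rising.

{"fn": "send_rows", "kwargs": {"series": [[0.72, [0, 0, 0], [0, 0, 0]], [0.76, [0, 0, 0], [0, 0, 0]], [0.85, [0, 0, 0], [0, 0, 0]], [0.9, [0, 0, 0], [0, 0, 0]], [0.9, [0, 0, 0], [0, 0, 0]], [0.9, [0, 0, 0], [0, 0, 0]]]}}

```text
clock: 15.1
eef_pos: [0.4445, -0.3034, 0.0546]
tcp_rot: [1.305, 1.144, -1.305]
contact_force: [-0.7, -0.1, -0.0]
width: 0.0849
```

{"fn": "send_rows", "kwargs": {"series": [[0.9, [0, 0, 0.2], [0, 0, 0]], [0.9, [0, 0, 0.5], [0, 0, 0]], [0.9, [0, 0, 0.9], [0, 0, 0]], [0.9, [0, 0, 0.9], [0, 0, 0]], [0.9, [0, 0, 0.9], [0, 0, 0]], [0.9, [0, 0, 0.9], [0, 0, 0]], [0.9, [0, 0, 0.5], [0, 0, 0]], [0.9, [0, 0, 0], [0, 0, 0]]]}}

```text
clock: 15.77
eef_pos: [0.4454, -0.3041, 0.2518]
tcp_rot: [1.304, 1.136, -1.302]
contact_force: [0.1, -0.8, -0.2]
width: 0.0857
```

```bash
python3 w.py pics/w5.png .064
python3 - <<'E'
from h import *
c=ctrl.read_camera("scene");cv2.imwrite("pics/scene5.png",c["pixels"])
s=ctrl.read_camera("side");cv2.imwrite("pics/side5.png",s["pixels"])
E
```

```text
[ 0.44483327 -0.30363471  0.24922223] 297.3186396354542 259.26964567498015 192.47644955123894 [-7.21617844e-01  3.44700168e-01  1.74692058e+00  3.05147824e-05
  1.04536763e+00 -5.90782434e-01]
yel [ 608.1 -439.6   26.9   71.5    5.5] (387, 246, 20, 45)
green [ 444.6 -303.8   47.6   27.2   81.9] (246, 156, 24, 40)
red none
board [ 443.3 -303.7  175.5  156.1   82.6] (198, 103, 118, 128)
```

View pics/w5.png

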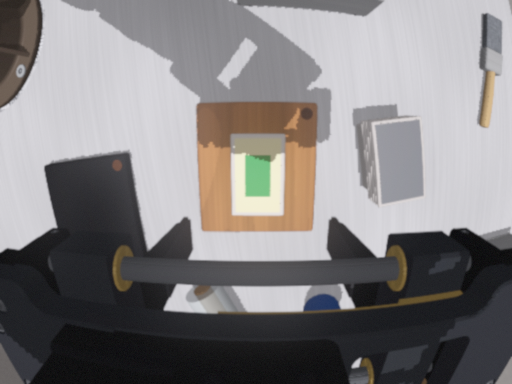

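View pics/side5.png

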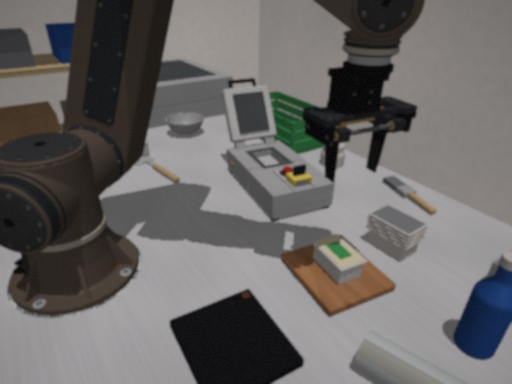

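The wrist view shows the tray upright at (258,175) in the middle of the board (258,167), with a measured offset of about 1 mm and 1°. The side view shows the tray on the board at (340,258), the shutter open, the button exposed and the stack undisturbed at (397,228). Handing in.

```bash
python3 -c "
from cell import ctrl
s=ctrl.sense();print(s['clock'],s['contact_force']);print(ctrl.close_job())"
```

```text
15.9167 [ 1.45713598 -0.12108756 -0.10063884]
the job is handed in; nothing more can be done
None
```

The job is done and handed in at 15.9 s. The sealed tray sits upright, film side up, in the middle of the wooden board.

- **Shutter:** I pinched the tab and slid it to its stop, felt at about 24 N. A picture afterwards put the shutter 60.6 mm from the button, which is fully open.
- **Button:** I pressed it to the bottom at about 22 N. The size of the green patch then fitted a film height of 105 mm, so the tray had popped up.
- **Tray:** I gripped the rim at 25 N, lifted the tray out and lowered it until it touched the board (about 10 N). I let go only then.

In the last check the tray was at (444.6, −303.8) mm and the board at (443.3, −303.7) mm in the wrist view, about 1 mm and 1° apart. The first scene view had put the board at (445.5, −301.7) mm, about 2 mm different, which is within the calibration error. The stack of empty trays looked undisturbed, and the gripper was clear of everything. No check failed: one early two-view fix on the green patch was spoiled by the green crate in the same crop, so I discarded it.

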